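# Stop the lathe and point out the forgotten chuck key

### The arm

A 6-joint arm with a two-finger parallel gripper is mounted at the origin on the work surface. World frame = base frame: x ahead of the robot, y to its left, z up, the work surface at z = 0. Lengths are in m, angles in rad, forces in N, time in s.
With the tool pointing down it reaches from about 0.375 to 0.9 m from the base axis. Payload 3.1 kg.
Tool frame: the origin (TCP) lies between the finger pads, 19 mm behind the fingertips; this is the grasp point; z points along the fingers, y is the line along which they close (so a half turn about z gives the same grasp; the last joint's range is limited). The gripper opens to 85 mm and grips with 20 to 120 N. Pads are 22 mm wide; open, the fingers measure 114 mm over their backs; the gripper's body (76 mm by 85 mm) begins 54 mm behind the grasp point. The pads swing forward as they close: fully open they stand 13 mm farther back than shut.
Start: joints at [1.002, 0.527, 1.433, -0, 1.181, -0.178], TCP at [0.238, 0.578, 0.25] pointing down, gripper open.
Joint ranges: [-3.08, 3.08], [-0.75, 2.2], [0.22, 2.44], [-1.43, 4.57], [0, 2.65], [-2.85, 2.85]. Speed limits (rad/s): [2.79, 2.79, 3.14, 3.14, 3.14, 3.14].

### API

Orientations are given as a unit quaternion [x, y, z, w].
In Python, from station import telemetry, snapshot, ticket gives the robot as it stands.
- The arm moves only by the tool move_arm, never from a script. Its argument "commands" is text: rows parted by semicolons, each of 7 numbers parted by spaces: the shift along the tool's x, y, z in mm, then the turn, a rotation vector about the tool's x, y, z in degrees, then the opening, from -1 (shut) to 1 (fully open). A call has exactly 5 rows; each row is the pose to reach, as a shift and turn from the pose commanded when the call began, along the tool's axes at that moment; what a row does not reach only later rows make up. A row lasts 1/8 s, in which the tool goes at most 62.5 mm and 10.7 degrees, less where a joint would pass 70% of its speed; a pose out of reach is approached as far as the arm can. A call with a gripper value outside its range is refused whole. The fingers move at their own pace and stop on an object; "grip_force" is the grip in N (left out, the last holds). Time passes only in rows, so rows that repeat a pose let the fingers close, or fill a call up. It gives the time, the measured TCP pose, the force, the opening and the grip force at its end, in the units of the state.
- telemetry.sense(): the state, without advancing time (a new reading comes with each control period).
- snapshot(name): name is "scene" or "top" or "wrist"; returns a dict with "image" (384x512x3 uint8, red, green, blue), "fx", "fy", "cx", "cy" (pixels), "pose" (4x4, takes a point from camera to world coordinates). Camera axes: x right, y down, z forward; pixel columns grow to the right and rows downward; lengths in m; the calibration is good to about 2 mm. A picture is of the moment at which its call begins. There is no depth.
- ticket.sign_off(): hands the job in; it is judged then, once.
The state is a dict: "t": time; "q": joint angles; "qd": joint speeds; "tau": joint torques, N m; "tcp_pos": TCP position; "tool_rot": TCP orientation; "force": force on the tool from outside, world axes, zero at the start; "ft_torque": the same for the moment, N m; "finger_gap": opening from 0.0 (shut) to 1.0 (fully open); "gripper_force": force on a finger pad.
Only numpy, scipy, OpenCV 4.12 (cv2) and the standard library are available. Lean on these libraries where they do the work, as an engineer would, in place of code of your own. Each camera call takes 0.05 s, during which the arm holds its last target. There are 200 camera calls.

### The job

A pupil has left the chuck key in the lathe: push the red emergency-stop mushroom on the headstock all the way in so that it stays in, then point down at the chuck key that is standing in the lathe chuck, with the fingertips a few centimetres straight above its handle, and stay there for two seconds. After that point in the same way for two seconds at the empty, orange-ringed hole in the wooden tool block where the key belongs. The pupil will put it back: do not touch the key, do not press the green start button, and leave everything else where it is.

Things in the scene. Friction and masses are not known exactly. Their poses are not given: they have to be found in the camera images.
- lathe: green bench lathe, fixed to the bench, 560 mm long (its own y), 220 mm deep (its own x, operator's side at -x), on a dark chip tray. Origin: centre of its underside on the bench, z up. Headstock at its +y end (y 90 to 282 mm, top at 170 mm height, grey control panel on top up to 174 mm); spindle axis along y at 115 mm height, x = 0; tailstock at the -y end, highest point 170 mm
- estop_top (a point): centre of the top of the red emergency-stop mushroom (40 mm in diameter, on a yellow collar) on the control panel; 205 mm above the bench when out. It moves straight down as it is pushed in
- estop (a joint): how far the mushroom is pushed in: 0 = out, 0.006 m = fully in. It needs about 5 N on the way and more has no further effect; it latches, that is, it stays where it is left and does not spring back
- start_button (a joint): green start button (18 mm in diameter) on the same panel, 60 mm from the mushroom towards the lathe's +y end, its top 194 mm above the bench: 0 = out, 0.004 m = pressed, springs back. Not to be pressed
- chuck_key: T-shaped steel chuck key standing in a socket of the lathe's three-jaw chuck (80 mm in diameter), leaning up to 35 degrees towards the operator or 26 away. Origin at the chuck's surface, z along its 10 mm shaft; the cross bar (74 mm long, orange ends 12 mm thick) lies along its y at 66 mm. A knock can lift it or turn the chuck
- key_top (a point): top of the chuck key's handle: middle of the cross bar, 73 mm along the key's z; nothing on the key is more than 5 mm higher than this point. About 205 to 230 mm above the bench
- tool_block: wooden tool block, fixed, 190 mm (x) by 62 mm (y) by 45 mm high, with a row of four holes 14 mm wide and 32 mm deep, 46 mm apart along its x; origin: centre of its underside. Three holes hold lathe tools that stand up to 43 mm above the block's top; one is empty
- key_home (a point): centre of the mouth of the empty hole, at 46 mm above the bench, with a flat orange ring (29 mm in diameter) around it: where the chuck key belongs. Which of the four holes it is changes
- live_centre: steel lathe centre with a point, 22 mm wide, 70 mm long, loose in a hole of the tool block; origin: its lower end
- drill_bit: brass-coloured drill bit, 12 mm wide, 73 mm long, loose in a hole of the tool block; origin: its lower end
- countersink: dark countersink, 20 mm wide, 67 mm long, loose in a hole of the tool block; origin: its lower end
- carriage: the lathe's carriage with tool post and handwheels, on the bed between chuck and tailstock, its highest point 150 mm above the bench; slides along the bed if pushed. Origin on the bed's top, 65 mm up
- caliper: caliper lying on the bench, 200 mm long, 10 mm high; origin: centre of its underside
- small_key: small drill-chuck key with black ends lying flat on the bench (not the one meant), 68 by 55 mm, 14 mm high; origin: centre of its underside
- blank: aluminium round blank standing on the bench, 32 mm in diameter, 50 mm high; origin: centre of its underside
- oil: white oil bottle, 52 mm in diameter, 130 mm high; origin: centre of its underside
- brush: chip brush lying on the bench; origin: underside of its middle

How it is judged:
By the outcome, as a careful person would: the job done as asked, in the order asked, and still so for the second after the job is handed in, with the robot touching nothing.
It also fails if it takes over 53 s, if anything falls off the work surface, if the arm or the gripper's body presses on something with over 40 N, if the wrist force passes 120 N, or if a joint passes its speed limit or range.

## Working session

There is one attempt and no reset: what is moved stays moved. The work goes in short steps, Python scripts to look and compute and a tool call to move; the robot and the scene stay as the last step left them, time stands still between calls to the robot, and variables do not carry over. Pictures are saved under pics/ and viewed, at most 10 in all, crops included, and the job is handed in when it is done.

Besides the shell and the picture viewer there is one more tool, called after "Emit:" as name(argument=value, ...) on one line, values as JSON. move_arm: Moves the arm, as the interface text tells. Its arguments: {"type":"object","properties":{"commands":{"type":"string"},"grip_force":{"type":"number"}},"required":["commands"]}

```bash
mkdir -p pics; cat > h.py <<'E'
import numpy as np, cv2
from station import telemetry, snapshot, ticket
def ray(s,u,v):
    P=np.array(s["pose"]); d=P[:3,:3]@np.array([(u-s["cx"])/s["fx"],(v-s["cy"])/s["fy"],1.0])
    return P[:3,3],d/np.linalg.norm(d)
def onz(s,u,v,z):
    o,d=ray(s,u,v); return o+d*(z-o[2])/d[2]
def tri(r1,r2):
    A=np.zeros((3,3));b=np.zeros(3)
    for o,d in (r1,r2):
        M=np.eye(3)-np.outer(d,d);A+=M;b+=M@o
    p=np.linalg.solve(A,b); return p,[np.linalg.norm((np.eye(3)-np.outer(d,d))@(p-o)) for o,d in (r1,r2)]
E
python3 - <<'E'
from h import *
import pickle
S={n:snapshot(n) for n in("scene","top")}
pickle.dump(S,open("s.pkl","wb"))
for n,s in S.items():
    cv2.imwrite(f"pics/{n}0.png",cv2.resize(s["image"][...,::-1],(800,600),interpolation=cv2.INTER_CUBIC))
    print(n,s["fx"],s["cx"],s["cy"],np.round(s["pose"],3).tolist())
t=telemetry.sense();print(t["t"],t["tcp_pos"],t["tool_rot"],t["finger_gap"])
E
```

```text
scene 378.0516238083214 255.50741947382323 191.4596103374315 [[0.331, 0.702, -0.631, 1.233], [0.944, -0.247, 0.22, -0.197], [-0.001, -0.668, -0.744, 1.006], [0.0, 0.0, 0.0, 1.0]]
top 477.2072795503224 260.27908884133194 188.0922805301336 [[-0.098, -0.975, 0.2, 0.149], [-0.995, 0.097, -0.016, 0.067], [-0.004, -0.2, -0.98, 1.888], [0.0, 0.0, 0.0, 1.0]]
0.1 [0.23772569 0.57735956 0.24911735] [ 1.94168893e-01  9.80967613e-01 -9.18912275e-04 -3.71880685e-04] 0.9969876142877241
```

View pics/scene0.png

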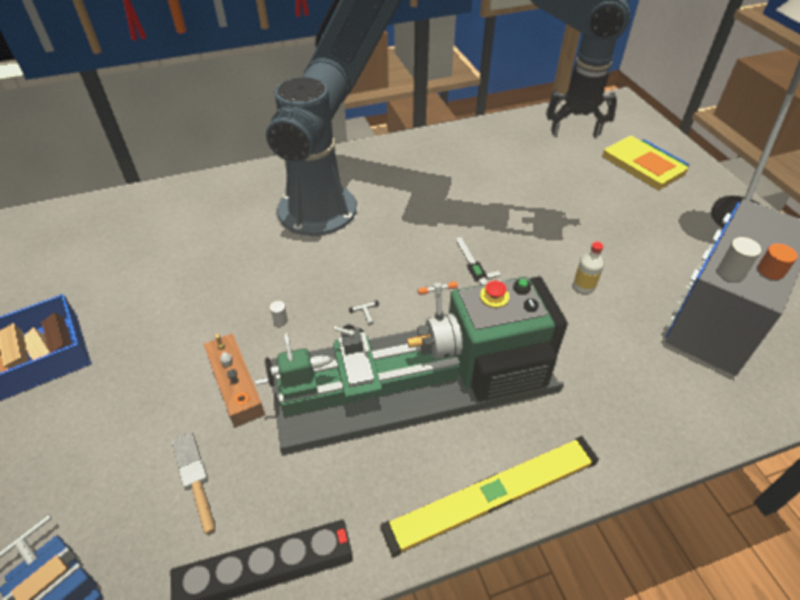

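View pics/top0.png

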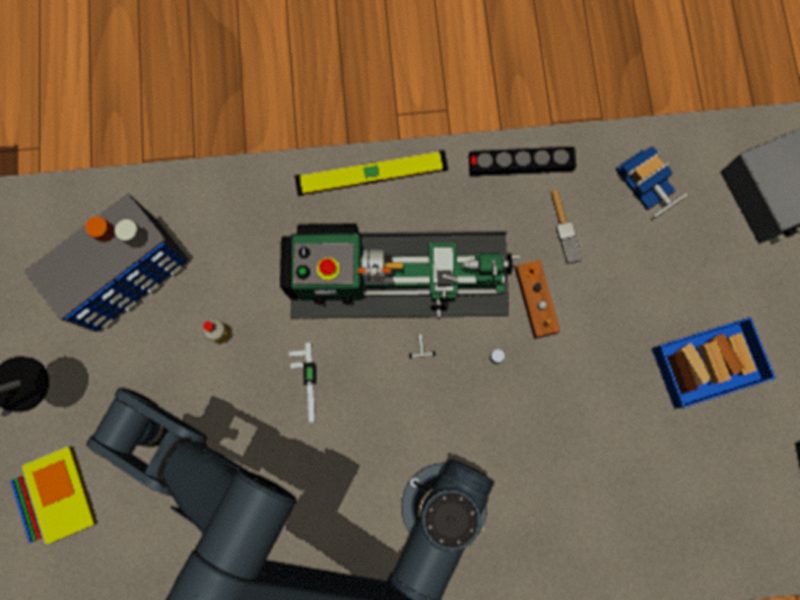

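The scene view shows the red mushroom at about (495,290), the green button at (522,284), the key's bar ends at (422,290) and (453,285), and the ringed hole at (241,398). In the top view the mushroom is at (328,267) and the block runs from (530,265) to (547,335). I'll zoom in on both.

```bash
python3 - <<'E'
from h import *
import pickle
S=pickle.load(open("s.pkl","rb"))
a=S["scene"]["image"][170:290,125:365]; b=S["top"]["image"][135:225,175:365]
f=lambda c,w,h:cv2.resize(c[...,::-1],(w,h),interpolation=cv2.INTER_CUBIC)
cv2.imwrite("pics/crop1.png",np.vstack([f(a,600,300),f(b,600,284)]))
for n,s in S.items():
    hsv=cv2.cvtColor(s["image"],cv2.COLOR_RGB2HSV)
    for nm,lo,hi in (("orange",(6,150,120),(17,255,255)),("red",(0,170,100),(4,255,255)),("red2",(172,150,100),(180,255,255)),("yel",(22,170,120),(32,255,255)),("grn",(55,120,60),(80,255,255))):
        m=cv2.inRange(hsv,lo,hi); k,l,st,c=cv2.connectedComponentsWithStats(m)
        r=(125,170,365,290) if n=="scene" else (175,135,365,225)
        print(n,nm,[(np.round(c[i],1).tolist(),st[i,4]) for i in range(1,k) if st[i,4]>3 and r[0]<c[i][0]<r[2] and r[1]<c[i][1]<r[3]])
E
```

```text
scene orange [([289.3, 182.0], np.int32(13)), ([270.1, 185.5], np.int32(14)), ([320.9, 188.4], np.int32(7)), ([154.1, 254.7], np.int32(65))]
scene red [([316.9, 184.6], np.int32(87))]
scene red2 []
scene yel []
scene grn [([334.3, 180.6], np.int32(14))]
top orange [([208.8, 169.3], np.int32(33)), ([344.2, 190.2], np.int32(616)), ([230.9, 172.6], np.int32(15)), ([247.2, 172.2], np.int32(19))]
top red [([209.1, 170.5], np.int32(59))]
top red2 []
top yel [([210.4, 174.0], np.int32(61)), ([254.8, 169.5], np.int32(8))]
top grn [([212.8, 160.3], np.int32(314)), ([280.0, 170.6], np.int32(264)), ([312.8, 167.0], np.int32(116)), ([193.0, 173.0], np.int32(21)), ([318.2, 177.4], np.int32(14)), ([277.2, 186.0], np.int32(28)), ([289.7, 186.5], np.int32(25)), ([264.0, 182.0], np.int32(5)), ([319.7, 183.6], np.int32(16))]
```

View pics/crop1.png

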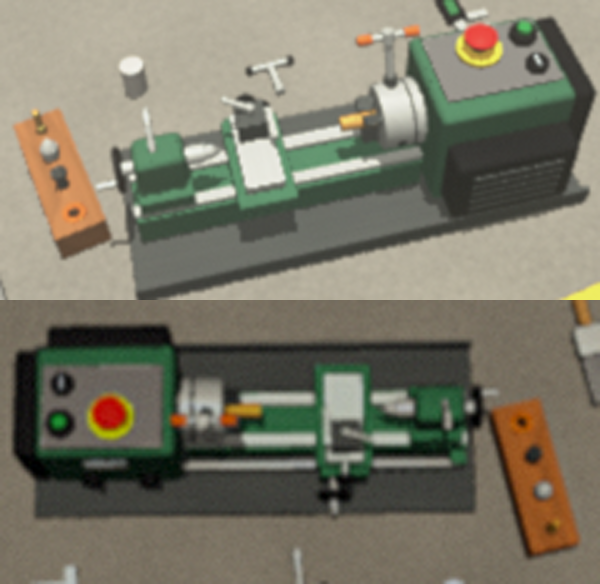

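The crop shows the bar ends, the mushroom and the ring clearly, with the ring at (154.6,254.8) in scene pixels and (340.3,173.6) in top pixels. The brass piece is only a workpiece in the chuck. Next I triangulate.

```bash
python3 - <<'E'
from h import *
import pickle
from scipy.spatial.transform import Rotation as R
S=pickle.load(open("s.pkl","rb"));a,b=S["scene"],S["top"]
def show(n,ua,ub):
    p,e=tri(ray(a,*ua),ray(b,*ub)); print(n,np.round(p,4),"res mm",np.round(np.array(e)*1000,1)); return p
m=show("mush",(316.9,185),(209.2,170.2))
print(" onz .2:",onz(a,316.9,185,.2),onz(b,209.2,170.2,.2))
e1=show("end+y",(289.3,182),(230.9,172.6)); e2=show("end-y",(270.1,185.5),(247.2,172.2))
print(" mid",(e1+e2)/2,"len",np.linalg.norm(e1-e2))
g=show("green",(334.3,180.6),(193,173))
h=show("ring",(154.4,254.7),(340.3,173.6)); print(" onz",onz(a,154.4,254.7,.046),onz(b,340.3,173.6,.046))
print("green-mush",np.linalg.norm((g-m)[:2]))
t=telemetry.sense(); Rm=R.from_quat(t["tool_rot"]).as_matrix();print(np.round(Rm,3))
E
```

```text
mush [0.5797 0.2198 0.1943] res mm [1.1 1.1]
 onz .2: [0.5845525  0.21795342 0.2       ] [0.57779732 0.21824012 0.2       ]
end+y [0.558  0.1405 0.2133] res mm [0.7 0.7]
end-y [0.5535 0.0824 0.2146] res mm [1.3 1.3]
 mid [0.55573342 0.11142282 0.21397301] len 0.058295568936528465
green [0.5763 0.2797 0.1888] res mm [0.7 0.7]
ring [ 0.5528 -0.2827  0.0406] res mm [2.2 2.2]
 onz [ 0.55708688 -0.27997395  0.046     ] [ 0.55143847 -0.28388817  0.046     ]
green-mush 0.0600281352414968
[[-0.925  0.381 -0.001]
 [ 0.381  0.925 -0.002]
 [ 0.    -0.002 -1.   ]]
```

Heights, bar length and the 60 mm button spacing all agree with the given sizes. The key top works out at about (0.553, 0.111, 0.220). I'll move over the mushroom with the gripper shut.

Emit:
move_arm(commands="-54 -24 -20 0 0 10 -1; -108 -48 -30 0 0 20 -1; -162 -72 -30 0 0 30 -1; -216 -96 -30 0 0 40 -1; -270 -120 -30 0 0 50 -1")

```text
t: 0.72
tcp_pos: [0.4428, 0.3625, 0.2797]
tool_rot: [0.593, 0.805, -0.0, -0.0]
force: [0.3, -0.2, -0.1]
finger_gap: 0.002
gripper_force: 0.0
```

```bash
cat >> h.py <<'E'
from scipy.spatial.transform import Rotation as R
def go(x,y,z):
    t=telemetry.sense(); M=R.from_quat(t["tool_rot"]); G=R.from_matrix(np.array([[0,1,0],[1,0,0],[0,0,-1.]]))
    print("t",round(t["t"],2),"tcp",np.round(t["tcp_pos"],4),"F",np.round(t["force"],1),"gap",round(t["finger_gap"],3))
    print("shift mm",np.round(M.inv().apply(np.array([x,y,z])-t["tcp_pos"])*1000,1),"turn",np.round((M.inv()*G).as_rotvec(degrees=True),1))
E
python3 -c "
from h import *
go(.58,.2195,.275)"
```

```text
t 0.72 tcp [0.4428 0.3625 0.2797] F [ 0.3 -0.2 -0.1] gap 0.002
shift mm [-177.3   88.5    4.7] turn [-0.   0.  17.3]
```

Emit:
move_arm(commands="-50 25 0 0 0 6 -1; -100 50 0 0 0 12 -1; -145 72 0 0 0 17 -1; -175 87 4 0 0 17 -1; -175 87 4 0 0 17 -1")

```text
t: 1.35
tcp_pos: [0.5792, 0.2214, 0.2749]
tool_rot: [0.705, 0.71, -0.001, -0.0]
force: [-0.3, 0.2, -0.2]
finger_gap: 0.002
gripper_force: 0.0
```

```bash
python3 -c "
from h import *
go(.58,.2195,.235)
s=snapshot('wrist'); cv2.imwrite('pics/w1.png',s['image'][...,::-1])
P=np.array(s['pose'])
for n,p in (('mush',(.58,.2195,.205)),('keytop',(.553,.111,.2205))):
    c=P[:3,:3].T@(np.array(p)-P[:3,3]); print(n,s['fx']*c[0]/c[2]+s['cx'],s['fy']*c[1]/c[2]+s['cy'])
import pickle; pickle.dump(s,open('w1.pkl','wb'))"
```

```text
t 1.35 tcp [0.5792 0.2214 0.2749] F [-0.3  0.2 -0.2] gap 0.002
shift mm [-1.9  0.9 39.9] turn [-0.1  0.   0.4]
mush 263.3329272759251 217.20105556057973
keytop 223.76862271082422 368.62711109979523
```

View pics/w1.png

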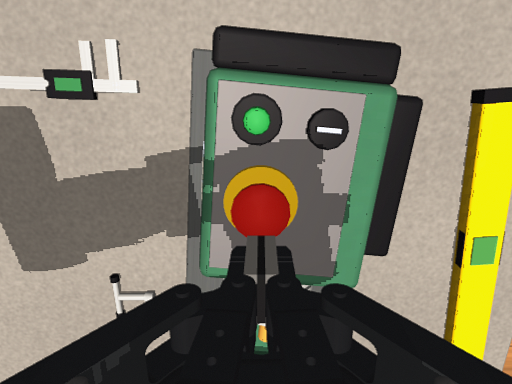

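In the wrist view the red disc is centred near (261,211) with a radius of about 29 px, and the fingertips lie just below it in the image. The green button is well away at (257,121).

```bash
python3 -c "
from h import *
import pickle
s=pickle.load(open('w1.pkl','rb'))
m=cv2.inRange(cv2.cvtColor(s['image'],cv2.COLOR_RGB2HSV),(0,150,60),(5,255,255)); 
ys,xs=np.where(m>0); k=ys<232
c,r=cv2.minEnclosingCircle(np.stack([xs[k],ys[k]],1).astype(np.float32)); print(c,r,xs.min(),xs.max(),ys.min())
for z in(.195,.2,.205): print(onz(s,*c,z))
go(.58,.222,.235)"
```

```text
(260.1782531738281, 212.02297973632812) 29.2484130859375 231 289 184
[0.57794068 0.21917801 0.195     ]
[0.57793819 0.22112894 0.2       ]
[0.5779357  0.22307987 0.205     ]
t 1.4 tcp [0.5779 0.2227 0.2752] F [ 0.2  0.9 -0.6] gap -0.002
shift mm [-0.7  2.2 40.2] turn [-0.1 -0.   0.5]
```

Emit:
move_arm(commands="0 1 15 0 0 0 -1; 0 1 30 0 0 0 -1; 0 1 40 0 0 0 -1; 0 1 45 0 0 0 -1; 0 1 48 0 0 0 -1")

```text
t: 2.02
tcp_pos: [0.5788, 0.2238, 0.2277]
tool_rot: [0.703, 0.711, -0.0, -0.0]
force: [0.1, 0.6, -0.2]
finger_gap: 0.001
gripper_force: 0.0
```

Emit:
move_arm(commands="1 0 2 0 0 0 -1; 1 0 4 0 0 0 -1; 1 0 5 0 0 0 -1; 1 0 6 0 0 0 -1; 1 0 6 0 0 0 -1")

```text
t: 2.65
tcp_pos: [0.579, 0.2247, 0.2227]
tool_rot: [0.703, 0.711, 0.0, 0.0]
force: [-0.6, 0.3, 5.3]
finger_gap: 0.001
gripper_force: 2.4
```

Contact at the expected height, with 5 N. I keep pressing in small steps.

Emit:
move_arm(commands="0 0 1 0 0 0 -1; 0 0 2 0 0 0 -1; 0 0 3 0 0 0 -1; 0 0 4 0 0 0 -1; 0 0 4 0 0 0 -1")

```text
t: 3.28
tcp_pos: [0.579, 0.2247, 0.2184]
tool_rot: [0.703, 0.711, 0.0, 0.0]
force: [-1.2, -0.2, 5.0]
finger_gap: 0.001
gripper_force: 2.4
```

Emit:
move_arm(commands="0 0 1 0 0 0 -1; 0 0 2 0 0 0 -1; 0 0 2.5 0 0 0 -1; 0 0 3 0 0 0 -1; 0 0 3 0 0 0 -1")

```text
t: 3.9
tcp_pos: [0.5791, 0.2247, 0.2174]
tool_rot: [0.703, 0.711, 0.001, 0.001]
force: [-3.4, -0.7, 13.4]
finger_gap: 0.004
gripper_force: 7.0
```

It has stopped at a tip height of about 0.199, which is the 6 mm stroke, and the force is rising. One more slight push to be sure, then straight up.

Emit:
move_arm(commands="0 0 1 0 0 0 -1; 0 0 1.5 0 0 0 -1; 0 0 1.5 0 0 0 -1; 0 0 -10 0 0 0 -1; 0 0 -25 0 0 0 -1")

```text
t: 4.53
tcp_pos: [0.5784, 0.2245, 0.2396]
tool_rot: [0.703, 0.711, -0.001, -0.0]
force: [0.5, -0.7, -0.3]
finger_gap: -0.001
gripper_force: 0.0
```

Emit:
move_arm(commands="0 0 -20 0 0 0 -1; 0 0 -45 0 0 0 -1; 0 0 -60 0 0 0 -1; 0 0 -60 0 0 0 -1; 0 0 -60 0 0 0 -1")

```text
t: 5.15
tcp_pos: [0.5782, 0.2245, 0.299]
tool_rot: [0.703, 0.711, -0.001, -0.001]
force: [-0.4, -0.3, -0.9]
finger_gap: 0.001
gripper_force: 0.0
```

```bash
python3 -c "
from h import *
import pickle
go(.553,.111,.30)
S={n:snapshot(n) for n in('scene','top','wrist')}; pickle.dump(S,open('s2.pkl','wb'))
w=S['wrist']; cv2.imwrite('pics/w2.png',w['image'][...,::-1])
P=np.array(w['pose'])
for n,p in (('mush',(.578,.222,.199)),('keytop',(.553,.111,.2205))):
    c=P[:3,:3].T@(np.array(p)-P[:3,3]); print(n,w['fx']*c[0]/c[2]+w['cx'],w['fy']*c[1]/c[2]+w['cy'])
m=cv2.inRange(cv2.cvtColor(w['image'],cv2.COLOR_RGB2HSV),(0,150,60),(5,255,255));ys,xs=np.where(m>0)
print(xs.min(),xs.max(),ys.min(),ys.max())
c=cv2.minEnclosingCircle(np.stack([xs,ys],1).astype(np.float32)); print(c); 
f=w['fx']; z=P[2,3]
print('dist top from camera via 40mm dia', f*.02/c[1], 'expect out',z-.2,'in',z-.194)
"
```

```text
t 5.15 tcp [0.5782 0.2245 0.299 ] F [-0.4 -0.3 -0.9] gap 0.001
shift mm [-113.2  -26.4   -0.9] turn [-0.1  0.   0.6]
mush 261.82392822738376 202.5978761969879
keytop 228.1038106382488 346.25664225526054
237 287 177 226
((261.85455322265625, 201.61212158203125), 25.635465621948242)
dist top from camera via 40mm dia 0.2503607303455914 expect out 0.2218354404703719 in 0.2278354404703719
```

View pics/w2.png

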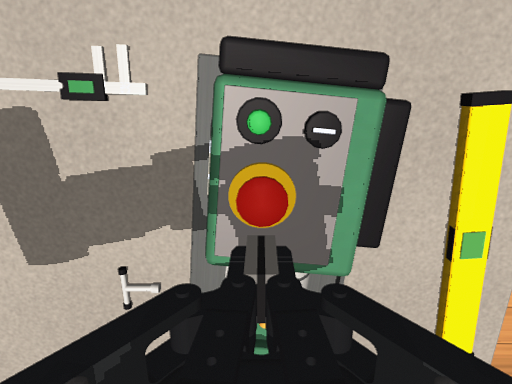

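The mushroom sits where it should at 0.199. To measure the key better, I pass high over it so that the wrist camera can see it.

Emit:
move_arm(commands="-45 -10 -5 0 0 0 -1; -90 -20 -5 0 0 0 -1; -135 -25 -5 0 0 0 -1; -165 -25 -5 0 0 0 -1; -165 -25 -5 0 0 0 -1")

```text
t: 5.92
tcp_pos: [0.5555, 0.0575, 0.3045]
tool_rot: [0.705, 0.71, -0.0, -0.0]
force: [0.7, 0.8, 0.1]
finger_gap: -0.003
gripper_force: 0.0
```

```bash
python3 -c "
from h import *
go(.553,.111,.28)
w=snapshot('wrist'); cv2.imwrite('pics/w3.png',w['image'][...,::-1])
import pickle; pickle.dump(w,open('w3.pkl','wb'))
m=cv2.inRange(cv2.cvtColor(w['image'],cv2.COLOR_RGB2HSV),(6,150,100),(17,255,255)); k,l,st,c=cv2.connectedComponentsWithStats(m)
for i in range(1,k):
    if st[i,4]>25: print(st[i].tolist(),np.round(c[i],1),onz(w,*c[i],.214))
"
```

```text
t 5.92 tcp [0.5555 0.0575 0.3045] F [0.7 0.8 0.1] gap -0.003
shift mm [53.6 -2.1 24.5] turn [-0.1  0.   0.4]
[255, 66, 22, 31, 442] [265.2  80.7] [0.55691664 0.13980708 0.214     ]
[283, 145, 19, 41, 450] [291.9 166.2] [0.57570447 0.08479786 0.214     ]
[248, 154, 19, 28, 443] [257.  168.1] [0.5519033  0.08329237 0.214     ]
[507, 333, 5, 16, 41] [509.8 342. ] [ 0.75964802 -0.06158575  0.214     ]
```

View pics/w3.png

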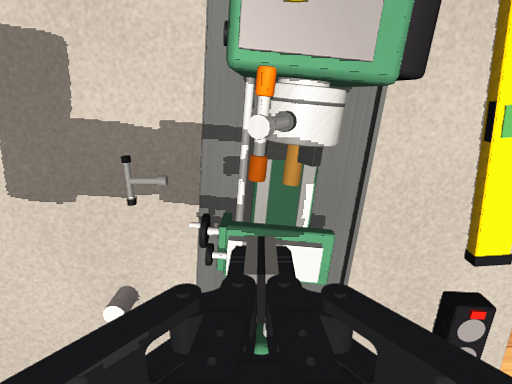

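The key is clear in this view: the bar ends are at (265,81) and (257,168), giving a bar centre of (0.554, 0.1115), and it leans towards the operator. The key top is therefore about (0.552, 0.1115, 0.2205). I'll point there with the tips about 35 mm above.

Emit:
move_arm(commands="20 -1 0 0 0 0 -1; 40 -3 8 0 0 0 -1; 54 -3 20 0 0 0 -1; 54 -3 29 0 0 0 -1; 54 -3 29 0 0 0 -1")

```text
t: 6.6
tcp_pos: [0.5513, 0.1136, 0.2746]
tool_rot: [0.703, 0.711, -0.001, -0.001]
force: [0.5, -0.2, 0.2]
finger_gap: -0.005
gripper_force: 0.0
```

Emit:
move_arm(commands="0 0 0 0 0 0 -1; 0 0 0 0 0 0 -1; 0 0 0 0 0 0 -1; 0 0 0 0 0 0 -1; 0 0 0 0 0 0 -1")

```text
t: 7.22
tcp_pos: [0.5521, 0.1132, 0.2761]
tool_rot: [0.703, 0.711, 0.0, 0.0]
force: [-0.5, 0.7, 0.3]
finger_gap: -0.001
gripper_force: 0.0
```

```bash
python3 -c "
from h import *
import pickle
go(.552,.1115,.2745)
S={n:snapshot(n) for n in('scene','top')}
print(onz(S['top'],209.2,170.2,.2))
a=S['scene']['image'][150:250,230:360]
cv2.imwrite('pics/k.png',cv2.resize(a[...,::-1],(650,500),interpolation=cv2.INTER_CUBIC))
m=cv2.inRange(cv2.cvtColor(S['scene']['image'],cv2.COLOR_RGB2HSV),(0,170,100),(4,255,255));_,_,st,c=cv2.connectedComponentsWithStats(m)
print([(np.round(c[i],1),st[i,4]) for i in range(1,len(c)) if st[i,4]>30])
"
```

```text
t 7.22 tcp [0.5521 0.1132 0.2761] F [-0.5  0.7  0.3] gap -0.001
shift mm [-1.7 -0.1  1.6] turn [0.  0.  0.6]
[0.57779732 0.21824012 0.2       ]
[(array([84.4, 11.7]), np.int32(73)), (array([316.6, 185.9]), np.int32(86)), (array([218.5, 342.6]), np.int32(33))]
```

View pics/k.png

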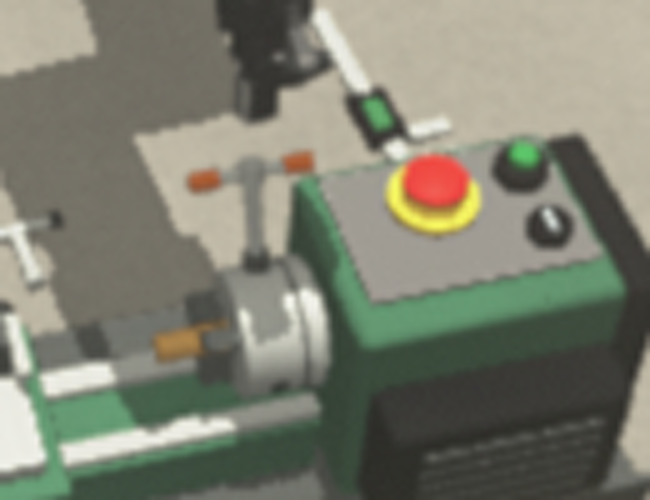

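The tips at (258,110) stand above the handle at (250,170), and the mushroom is visibly lower: its centroid dropped 1.3 px where 6 mm of travel gives 1.4. I check the lateral offset by projection.

```bash
python3 -c "
from h import *
import pickle
s=pickle.load(open('s.pkl','rb'))['scene']; P=np.array(s['pose'])
for n,p in (('tip',(.552,.1132,.257)),('bar',(.554,.1115,.214)),('top',(.552,.1115,.2205))):
    c=P[:3,:3].T@(np.array(p)-P[:3,3]); u=np.array([s['fx']*c[0]/c[2]+s['cx'],s['fy']*c[1]/c[2]+s['cy']]); print(n,(u-[230,150])*5)
w=pickle.load(open('w3.pkl','rb')); print(onz(w,258.5,127,.2205))
"
```

```text
tip [251.05137697 110.79344514]
bar [246.04658742 166.69867456]
top [245.26846384 156.52406063]
[0.55284943 0.11172884 0.2205    ]
```

Emit:
move_arm(commands="-1.5 0 1 0 0 0 -1; -1.5 0 1 0 0 0 -1; -1.5 0 1 0 0 0 -1; -1.5 0 1 0 0 0 -1; -1.5 0 1 0 0 0 -1")

```text
t: 7.95
tcp_pos: [0.5521, 0.1118, 0.275]
tool_rot: [0.703, 0.711, 0.0, 0.0]
force: [-0.2, -0.6, -0.1]
finger_gap: -0.002
gripper_force: 0.0
```

Within about 2 mm. I now hold for well over two seconds.

Emit:
move_arm(commands="0 0 0 0 0 0 -1; 0 0 0 0 0 0 -1; 0 0 0 0 0 0 -1; 0 0 0 0 0 0 -1; 0 0 0 0 0 0 -1")

```text
t: 8.57
tcp_pos: [0.552, 0.1118, 0.275]
tool_rot: [0.703, 0.711, -0.0, 0.0]
force: [-0.3, -0.7, 0.7]
finger_gap: -0.004
gripper_force: 0.0
```

Emit:
move_arm(commands="0 0 0 0 0 0 -1; 0 0 0 0 0 0 -1; 0 0 0 0 0 0 -1; 0 0 0 0 0 0 -1; 0 0 0 0 0 0 -1")

```text
t: 9.2
tcp_pos: [0.552, 0.1118, 0.275]
tool_rot: [0.703, 0.711, 0.0, -0.0]
force: [-0.3, 0.2, 0.4]
finger_gap: -0.002
gripper_force: 0.0
```

Emit:
move_arm(commands="0 0 0 0 0 0 -1; 0 0 0 0 0 0 -1; 0 0 0 0 0 0 -1; 0 0 0 0 0 0 -1; 0 0 0 0 0 0 -1")

```text
t: 9.82
tcp_pos: [0.552, 0.1118, 0.275]
tool_rot: [0.703, 0.711, -0.0, -0.0]
force: [-0.4, 0.5, -0.8]
finger_gap: -0.003
gripper_force: 0.0
```

Emit:
move_arm(commands="0 0 0 0 0 0 -1; 0 0 0 0 0 0 -1; 0 0 0 0 0 0 -1; 0 0 0 0 0 0 -1; 0 0 0 0 0 0 -1")

```text
t: 10.45
tcp_pos: [0.552, 0.1118, 0.275]
tool_rot: [0.703, 0.711, 0.0, -0.0]
force: [-0.0, 0.4, -0.4]
finger_gap: -0.002
gripper_force: 0.0
```

Emit:
move_arm(commands="0 0 -15 0 0 0 -1; -40 0 -25 0 0 0 -1; -95 0 -25 0 0 0 -1; -150 0 -25 0 0 0 -1; -205 0 -25 0 0 0 -1")

```text
t: 11.08
tcp_pos: [0.5546, -0.0949, 0.3014]
tool_rot: [0.703, 0.711, 0.001, 0.001]
force: [0.9, 0.5, -0.0]
finger_gap: 0.005
gripper_force: 0.0
```

```bash
python3 -c "
from h import *
go(.553,-.2825,.24)"
```

```text
t 11.07 tcp [ 0.5546 -0.0949  0.3014] F [ 0.9  0.5 -0. ] gap 0.005
shift mm [-187.5   -3.8   61.6] turn [0.1 0.  0.6]
```

Emit:
move_arm(commands="-55 0 0 0 0 0 -1; -110 -2 0 0 0 0 -1; -165 -3 0 0 0 0 -1; -220 -3 15 0 0 0 -1; -245 -3 25 0 0 0 -1")

```text
t: 11.7
tcp_pos: [0.5536, -0.3415, 0.2754]
tool_rot: [0.704, 0.71, -0.0, 0.001]
force: [-0.0, 1.0, 0.0]
finger_gap: 0.001
gripper_force: 0.0
```

```bash
python3 -c "
from h import *
go(.553,-.2825,.107)
w=snapshot('wrist'); cv2.imwrite('pics/w4.png',w['image'][...,::-1])
import pickle; pickle.dump(w,open('w4.pkl','wb'))
m=cv2.inRange(cv2.cvtColor(w['image'],cv2.COLOR_RGB2HSV),(4,210,170),(17,255,255)); k,l,st,c=cv2.connectedComponentsWithStats(m)
for i in range(1,k):
    if st[i,4]>25: print(st[i].tolist(),np.round(c[i],1),onz(w,*c[i],.046))
"
```

```text
t 11.7 tcp [ 0.5536 -0.3415  0.2754] F [-0.  1.  0.] gap 0.001
shift mm [ 59.3  -0.4 168.3] turn [0.1 0.1 0.5]
[248, 96, 26, 23, 204] [257.3 109.6] [ 0.54913341 -0.28520954  0.046     ]
```

View pics/w4.png

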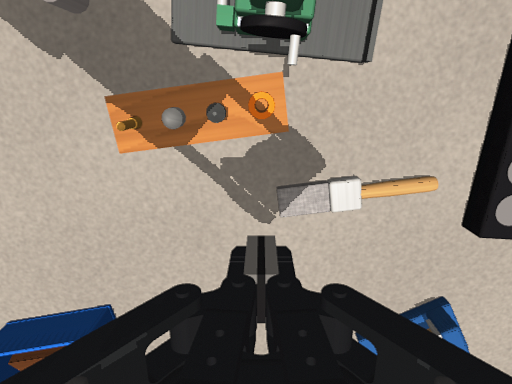

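The ring is at about (262,104); shadow skewed the mask. The handwheel handle is at (293,50), beyond the block.

```bash
python3 -c "
from h import *
import pickle
w=pickle.load(open('w4.pkl','rb')); p=onz(w,261.7,104.3,.046); print(p, onz(w,293,50,.125), onz(w,273,22,.14))
go(.552,-.2825,.107)"
```

```text
[ 0.55380918 -0.27972305  0.046     ] [ 0.57762495 -0.23490057  0.125     ] [ 0.56102251 -0.21794948  0.14      ]
t 11.75 tcp [ 0.5531 -0.3433  0.2736] F [ 0.4 -1.9 -0.6] gap -0.0
shift mm [ 61.1  -0.6 166.5] turn [-0.   0.1  0.4]
```

Emit:
move_arm(commands="30 0 20 0 0 0 -1; 55 0 55 0 0 0 -1; 61 0 85 0 0 0 -1; 61 0 110 0 0 0 -1; 61 0 125 0 0 0 -1")

```text
t: 12.38
tcp_pos: [0.5531, -0.2755, 0.1494]
tool_rot: [0.703, 0.711, 0.0, -0.001]
force: [-0.5, 1.2, -0.3]
finger_gap: 0.001
gripper_force: 0.0
```

```bash
python3 -c "
from h import *
go(.5535,-.2815,.105)
S={n:snapshot(n) for n in('scene','wrist')}
a=S['scene']['image'][180:290,110:240]; b=S['wrist']['image'][0:300,100:450]
cv2.imwrite('pics/b.png',np.hstack([cv2.resize(a[...,::-1],(430,364),interpolation=cv2.INTER_CUBIC),cv2.resize(b[...,::-1],(370,364))]))
s=S['scene']; P=np.array(s['pose'])
"
```

```text
t 12.38 tcp [ 0.5531 -0.2755  0.1494] F [-0.5  1.2 -0.3] gap 0.001
shift mm [-6.1  0.4 44.4] turn [-0.1 -0.1  0.7]
```

View pics/b.png

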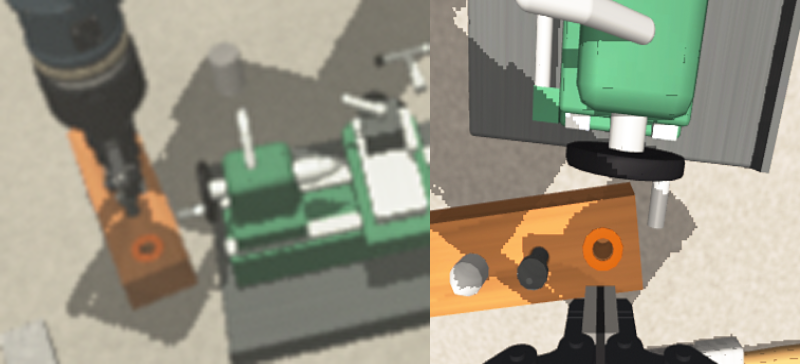

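The wrist picture (right half) shows the ring just ahead of the fingertips at about (264,205) in full-frame pixels, with free space around it. I re-measure here.

```bash
python3 -c "
from h import *
w=snapshot('wrist')
m=cv2.inRange(cv2.cvtColor(w['image'],cv2.COLOR_RGB2HSV),(3,200,130),(13,255,255)); m[:, :225]=0;m[:,300:]=0
k,l,st,c=cv2.connectedComponentsWithStats(m)
for i in range(1,k):
    if st[i,4]>60: x,y,W,H=st[i][:4]; print(st[i].tolist(),np.round(c[i],1),onz(w,x+W/2,y+H/2,.046))
print(onz(w,263.6,205,.046)); go(.5535,-.2815,.105)"
```

```text
[244, 186, 38, 36, 776] [262.7 203.7] [ 0.5533383  -0.28028923  0.046     ]
[ 0.55379798 -0.28107907  0.046     ]
t 12.53 tcp [ 0.5532 -0.2766  0.15  ] F [ 0.6 -0.5  0.3] gap -0.001
shift mm [-4.9  0.3 45. ] turn [-0.  -0.   0.6]
```

The hole is at (0.5533, -0.2805), and the views agree within 2 to 3 mm. I go down to it and hold.

Emit:
move_arm(commands="-4 0 15 0 0 0 -1; -4 0 30 0 0 0 -1; -4 0 40 0 0 0 -1; -4 0 46 0 0 0 -1; -4 0 46 0 0 0 -1")

```text
t: 13.15
tcp_pos: [0.5529, -0.281, 0.1034]
tool_rot: [0.703, 0.711, -0.0, -0.001]
force: [-0.8, -0.1, -0.7]
finger_gap: 0.0
gripper_force: 0.0
```

Emit:
move_arm(commands="0 0 0 0 0 0 -1; 0 0 0 0 0 0 -1; 0 0 0 0 0 0 -1; 0 0 0 0 0 0 -1; 0 0 0 0 0 0 -1")

```text
t: 13.78
tcp_pos: [0.5532, -0.2812, 0.1041]
tool_rot: [0.703, 0.711, 0.0, 0.0]
force: [-1.1, -0.1, 0.5]
finger_gap: -0.004
gripper_force: 0.0
```

Emit:
move_arm(commands="0 0 0 0 0 0 -1; 0 0 0 0 0 0 -1; 0 0 0 0 0 0 -1; 0 0 0 0 0 0 -1; 0 0 0 0 0 0 -1")

```text
t: 14.4
tcp_pos: [0.5532, -0.2812, 0.104]
tool_rot: [0.703, 0.711, -0.0, -0.0]
force: [0.1, -0.1, 0.2]
finger_gap: -0.001
gripper_force: 0.0
```

Emit:
move_arm(commands="0 0 0 0 0 0 -1; 0 0 0 0 0 0 -1; 0 0 0 0 0 0 -1; 0 0 0 0 0 0 -1; 0 0 0 0 0 0 -1")

```text
t: 15.02
tcp_pos: [0.5532, -0.2812, 0.104]
tool_rot: [0.703, 0.711, -0.0, -0.0]
force: [-0.3, 0.3, -0.4]
finger_gap: -0.004
gripper_force: 0.0
```

Emit:
move_arm(commands="0 0 0 0 0 0 -1; 0 0 0 0 0 0 -1; 0 0 0 0 0 0 -1; 0 0 0 0 0 0 -1; 0 0 0 0 0 0 -1")

```text
t: 15.65
tcp_pos: [0.5532, -0.2812, 0.104]
tool_rot: [0.703, 0.711, 0.0, -0.0]
force: [0.3, 0.8, 0.2]
finger_gap: -0.002
gripper_force: 0.0
```

Emit:
move_arm(commands="0 0 0 0 0 0 -1; 0 0 0 0 0 0 -1; 0 0 0 0 0 0 -1; 0 0 0 0 0 0 -1; 0 0 0 0 0 0 -1")

```text
t: 16.27
tcp_pos: [0.5532, -0.2812, 0.104]
tool_rot: [0.703, 0.711, -0.0, 0.0]
force: [-0.0, 0.4, 0.3]
finger_gap: -0.0
gripper_force: 0.0
```

```bash
python3 -c "
from h import *
import pickle
S=pickle.load(open('s.pkl','rb'))
def blobs(s,r):
    m=cv2.inRange(cv2.cvtColor(s['image'],cv2.COLOR_RGB2HSV),(0,150,100),(17,255,255));_,_,st,c=cv2.connectedComponentsWithStats(m)
    return [np.round(c[i],1).tolist() for i in range(1,len(c)) if st[i,4]>8 and r[0]<c[i][0]<r[1] and r[2]<c[i][1]<r[3]]
n=snapshot('scene')
print(blobs(S['scene'],(250,340,170,230)),blobs(n,(250,340,170,230)))
go(.5535,-.281,.105)
ticket.sign_off()"
```

```text
[[289.3, 182.0], [317.0, 184.9], [270.1, 185.5]] [[289.5, 182.0], [316.7, 186.3], [270.1, 185.8]]
t 16.32 tcp [ 0.5532 -0.2812  0.104 ] F [0.6 0.4 0.3] gap 0.005
shift mm [ 0.2  0.3 -1. ] turn [-0.  -0.   0.6]
the job is handed in; nothing more can be done
```

The emergency stop is pushed fully in and stays in, the arm pointed for over two seconds at the chuck key and then at its empty hole, with no contact felt at either, and the job was handed in at 16.3 s.

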